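# Fit a tuning rod and hold the loop probe over it

## Task

Push the brass-topped tuning rod down into the empty tuning bore of the cavity filter until its collar sits on the bushing, and let go of it. Then take the loop probe out of the stand, carry it across above the height of the stack of filters, and finish holding it upright and still with its loop centred just above the top of the rod, about 5 mm clear of it, the flat of the loop in line with the filter's long side. The loop must never touch the filter or the rod; do not bump the stack, and leave the other things on the bench where they are.

Things in the scene. Friction and masses are not known exactly. Their poses are not given: they have to be found in the camera images.
- bore (a point): Centre of the mouth of the empty tuning bore, 50 mm above the bench, on a square brass bushing (22 x 22 mm, 4 mm high) on the filter's lid; axes as the filter. The bore is 10.5 mm wide and 34 mm deep, straight down; two small contact springs 14 mm down resist the rod: a steady push of 2 to 10 N takes it past them, and they then keep it in place.
- filter: Cavity filter, bare aluminium bar 168 x 56 x 38 mm in a dark cradle; fixed. Origin on the bench under its middle; x along its long side, z up. Lid 46 mm above the bench; tuning screws stand 9 mm above it at x = -64, -32, 0, +64 mm on the centre line; the empty bore is at x = +32. A grey signal source (to x = -156) and a dark finned load (to x = +137), 39 mm high, are on its end ports.
- rod_grip (a point): The tuning rod: a point on its axis in its upright round brass grip, which is 12 mm thick and reaches from 22 mm below this point to 16 mm above. z up along the rod. At the start it stands in its well in the stand, collar on the stand's top, this point 76 mm above the bench; seated in the bore it is 26 mm above the bore's mouth. About 45 g.
- rod_top (a point): Centre of the top face of the tuning rod's grip, 16 mm above rod_grip; when the rod is seated this is 42 mm above the bore's mouth.
- probe_grip (a point): The loop probe: a point on its axis in its grey handle, which is 24 mm wide (x), 14 mm thick (y) and reaches from 35 mm below this point to 27 mm above. z up; the flat of the loop lies in the x-z plane. At the start it stands upright in its slot in the stand, on a black shoulder (28 x 18 x 5 mm) below the handle, this point 90 mm above the bench. About 70 g.
- loop_tip (a point): Lowest point of the probe's loop (a black ring 24 mm across, 4 mm thick, below the handle on a thin stem), 76 mm below probe_grip on the probe's axis; the loop hangs 36 mm below the shoulder, inside the stand.
- stand: Drilled beech block 150 x 60 x 50 mm on the bench, fixed; origin under its middle, x along its long side. The rod stands in a round well at x = -45 mm, the probe in a slot at x = +35 mm with its x along the stand's; two more wells are empty.
- stack: Stack of five finished filters, aluminium, 160 x 114 mm with the side connectors, 90 mm high, fixed, standing between the filter under test and the stand. Origin on the bench under its middle.
- open_body: Bystander: open milled filter body 60 x 112 x 26 mm with copper posts, loose on the bench; origin under its middle.
- wrench: Bystander: small steel wrench, 140 mm long, lying on the bench near the robot; loose.
- adapter: Bystander: steel coaxial adapter, 22 mm thick and 40 mm high, standing on the bench beyond the stack; loose.
- rod_tip (a point): Lowest point of the tuning rod, 56 mm below rod_grip. The white shank is 8 mm thick and 30 mm long, tapering over its last 5 mm; above it is a brass collar, 18 mm across and 4 mm thick, then the grip.

How it is judged (in metres and radians):
On the way, in this order (a step that is already met when the one before it is completed fails the run):
1. the tuning rod is seated in the bore, collar on the bushing, and let go (horizontal distance between rod_grip and bore below 0.0035 m and z of rod_grip in the frame of bore between 0.022 and 0.029 m and angle between rod_grip's own z axis and vertical below 0.08 rad and contact force between the fingers and rod below 0.1 N), for 0.2 s.
2. the loop probe crosses past the stack held higher than its top (z of loop_tip in the frame of stack above 0.091 m and y of loop_tip in the frame of stack between -0.06 and 0.06 m and contact force between the fingers and probe above 0.5 N), for 0.05 s.
At the end, for the whole second after the job is handed in: Rod seated (3.5 mm sideways, 3 mm in height, 0.08 rad) and let go; probe held by the fingers alone, still, upright within 0.12 rad, loop's lowest point within 6 mm of the rod's axis and 1.5 to 10 mm above the rod's top, its flat within 0.2 rad of the filter's long side, touching nothing else (all of step 1 and horizontal distance between loop_tip and rod_top below 0.006 m and z of loop_tip in the frame of bore between 0.0435 and 0.052 m and angle between probe_grip's own z axis and vertical below 0.12 rad and angle between the x axis of probe_grip and the x axis of filter, either way round below 0.2 rad and linear speed of probe below 0.02 m/s and contact force between the fingers and probe above 0.5 N and contact force between probe and rod below 0.05 N and contact force between probe and filter below 0.05 N and contact force between probe and stand below 0.05 N and contact force between probe and stack below 0.05 N); the arm keeps its last pose, push and grip.
It fails at once if the probe touches the rod or the filter (contact force between probe and rod above 0.3 N or contact force between probe and filter above 0.3 N).
It fails at once if the stack is bumped (contact force between any of the arm, the fingers, probe, rod and stack above 2 N).
It fails at once if a bystander is moved by more than 15 mm (distance of any of open_body, wrench, adapter from where it was at the start of the episode above 0.015 m).
It also fails if it takes over 67 s, if anything falls off the work surface, if the arm or the gripper's body presses on something with over 40 N, if the wrist force passes 120 N, or if a joint passes its speed limit or range.

## Robot

A 7-joint arm with a two-finger parallel gripper is mounted at the origin on the work surface. World frame = base frame: x ahead of the robot, y to its left, z up, the work surface at z = 0. Lengths are in m, angles in degrees, forces in N, time in s.
With the tool pointing down it reaches from about 0.4 to 0.9 m from the base axis. Payload 5.5 kg.
Tool frame: the origin (TCP) lies between the finger pads; the fingertips stand env.tips_ahead ahead of it and the grasp point (between the pads) lies 6 mm ahead of it (env.tips_ahead is the distance from the TCP to the fingertips, in m); z points along the fingers, y is the line along which they close (so a half turn about z gives the same grasp; the last joint's range is limited). The gripper opens to 85 mm and grips with 20 to 120 N. Pads are 22 mm wide; open, the fingers measure 114 mm over their backs; the gripper's body (76 mm by 85 mm) begins 54 mm behind the grasp point. The pads swing forward as they close: fully open they stand 13 mm farther back than shut.
Start: joints at [83.835, 28.699, -24.465, 88.831, 12.651, 65.22, -12.049], TCP at [0.236, -0.606, 0.256] pointing down, gripper open.
Joint ranges: [-164.97, 164.97], [-17.58, 116.51], [-87.97, 89.64], [11.32, 138.91], [-80.73, 260.73], [10.89, 115.49], [-147.41, 147.41]. Speed limits (degrees/s): [147.25, 147.25, 180, 180, 180, 180, 180].

## Interface

Orientations are given as a 3x3 rotation matrix whose columns are the frame's x, y, z axes.
In Python, from workcell import env gives the robot as it stands.
- The arm moves only by the shell command python3 -m handwheel 'ROWS'. ROWS is JSON, a list of rows, each a list of 7 numbers: the turn, a rotation vector about the tool's x, y, z scaled (see below), then the shift along the tool's x, y, z scaled (see below), then the opening, from 0 (shut) to 1 (fully open). A call has exactly 5 rows; each row is the pose to reach, as a shift and turn from the pose commanded when the call began, along the tool's axes at that moment, turning the shorter way round; what a row does not reach only later rows make up. The controller multiplies each number of a shift by 150 mm and each number of a turn by 360 degrees. A row lasts 1/12 s, in which the tool goes at most 41.7 mm and 7.16 degrees, less where a joint would pass 70% of its speed; a pose out of reach is approached as far as the arm can. A call with a number of a shift or a turn outside -1 to 1 is refused whole. A call with a gripper value outside its range is refused whole. The fingers move at their own pace and stop on an object; the grip force is fixed at half the most. Time passes only in rows, so rows that repeat a pose let the fingers close, or fill a call up. It gives the time, the measured TCP pose, the force, the opening and the grip force at its end, in the units of the state.
- env.get_state(): the state, without advancing time (a new reading comes with each control period).
- env.camera(name): name is "side" or "top" or "wrist"; returns a dict with "pixels" (420x560x3 uint8, red, green, blue), "camera_matrix" (3x3 intrinsics, pixels), "origin" and "attitude" of the camera in the world. Camera axes: x right, y down, z forward; pixel columns grow to the right and rows downward; lengths in m; the calibration is good to about 2 mm. A picture is of the moment at which its call begins. There is no depth.
- env.finish_job(): hands the job in; it is judged then, once.
The state is a dict: "clock": time; "qpos": joint angles; "joint_vel": joint speeds; "joint_torque": joint torques, N m; "ee_pos": TCP position; "tcp_rot": TCP orientation; "ft_force": force on the tool from outside, world axes, zero at the start; "moment": the same for the moment, N m; "grip_width": opening from 0.0 (shut) to 1.0 (fully open); "gripper_force": force on a finger pad.
Only numpy, scipy, OpenCV 4.12 (cv2) and the standard library are available. Lean on these libraries where they do the work, as an engineer would, in place of code of your own. Each camera call takes 0.05 s, during which the arm holds its last target. There are 200 camera calls.

## Working session

There is one attempt and no reset: what is moved stays moved. The work goes in short steps, Python scripts to look and compute and a shell command to move; the robot and the scene stay as the last step left them, time stands still between calls to the robot, and variables do not carry over. Pictures are saved under pics/ and viewed, at most 10 in all, crops included, and the job is handed in when it is done.

```bash
mkdir -p pics; ls
python3 - <<'E'
from workcell import env
import cv2,json
s=env.get_state()
print(s, env.tips_ahead)
ims=[]
for n in("side","top","wrist"):
    c=env.camera(n); cv2.imwrite(f"pics/{n}0.png",c["pixels"][:,:,::-1])
    print(n,c["camera_matrix"],c["origin"],c["attitude"])
E
```

```text
pics
{'clock': 0.0, 'qpos': array([ 83.83485958,  28.75235048, -24.45353116,  88.8888145 ,
        12.65062893,  65.21905934, -12.04936797]), 'joint_vel': array([-0.11121551, -0.00742691,  0.06692966,  0.03148781, -0.05532088,
       -0.05408224, -0.02224733]), 'joint_torque': array([ 5.30359684e-04, -5.69519055e+01, -5.81597954e+00, -2.80934250e+01,
        1.06814801e-02,  1.20584539e-02,  8.50377432e-06]), 'ee_pos': array([ 0.23527327, -0.60526752,  0.25529483]), 'tcp_rot': array([[ 9.32020669e-01,  3.62404613e-01, -6.07302480e-04],
       [ 3.62405115e-01, -9.32019001e-01,  1.76508151e-03],
       [ 7.36562309e-05, -1.86518197e-03, -9.99998258e-01]]), 'ft_force': array([ 0.0835749 , -0.01785564, -0.02475379]), 'moment': array([-0.02172756,  0.00124641, -0.01041033]), 'gripper_force': 0.0, 'grip_width': 0.9983740602789878} 0.025
side [[433.40952704   0.         274.85054064]
 [  0.         433.40952704 210.79401302]
 [  0.           0.           1.        ]] [ 0.24920265 -0.55037012  0.46343519] [[ 0.8246933  -0.30858581  0.47397866]
 [-0.56506266 -0.4137054   0.71382913]
 [-0.02419001 -0.85651774 -0.51555039]]
top [[425.84740603   0.         282.55245713]
 [  0.         425.84740603 211.29010093]
 [  0.           0.           1.        ]] [0.51858285 0.02080554 0.88378631] [[-0.01174179 -0.99574172  0.09143613]
 [-0.99961357  0.00938473 -0.02616566]
 [ 0.02519613 -0.09170803 -0.99546712]]
wrist [[291.33860905   0.         278.16349525]
 [  0.         291.33860905 204.14331762]
 [  0.           0.           1.        ]] [ 0.30428741 -0.57895517  0.37455043] [[ 0.36153015 -0.89220471 -0.27067825]
 [-0.93235808 -0.34660866 -0.1028146 ]
 [-0.00208775  0.28953963 -0.95716375]]
```

View pics/top0.png

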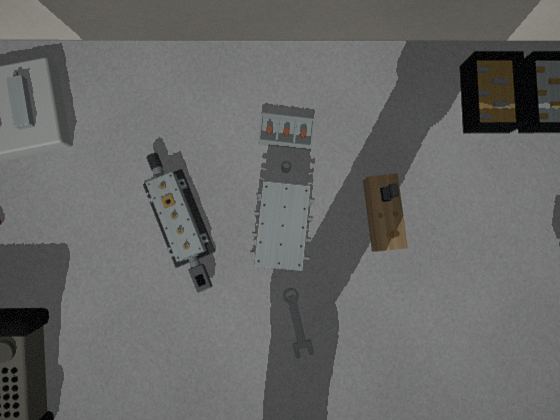

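View pics/side0.png

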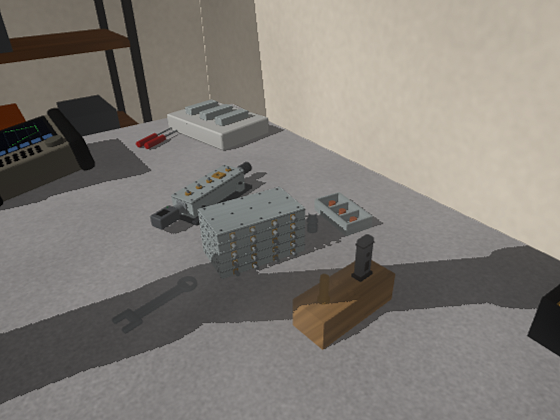

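The top view shows the filter at left (bushing around (168,200)), the stack in the middle, and the stand at right with the probe at (389,192). The rod is in shadow near (393,235) in the top view and (325,290) in the side view. I'll zoom in on these.

Run:
```python
import cv2,numpy as np
t=cv2.imread("pics/top0.png");s=cv2.imread("pics/side0.png")
g=lambda im:np.uint8(255*(im/255.)**.6)
a=cv2.resize(g(t[140:300,135:225]),None,fx=3.6,fy=3.6,interpolation=2)[:576]
b=cv2.resize(g(t[165:260,355:415]),None,fx=4,fy=4,interpolation=2)
c=cv2.resize(g(s[225:355,285:405]),None,fx=1.9,fy=1.6,interpolation=2)
o=np.zeros((600,800,3),np.uint8)
o[:a.shape[0],:a.shape[1]]=a
o[:b.shape[0],330:330+b.shape[1]]=b
o[385:385+c.shape[0],330:330+c.shape[1]]=c[:215]
cv2.imwrite("pics/crop1.png",o)
```

```text
(no output)
```

View pics/crop1.png

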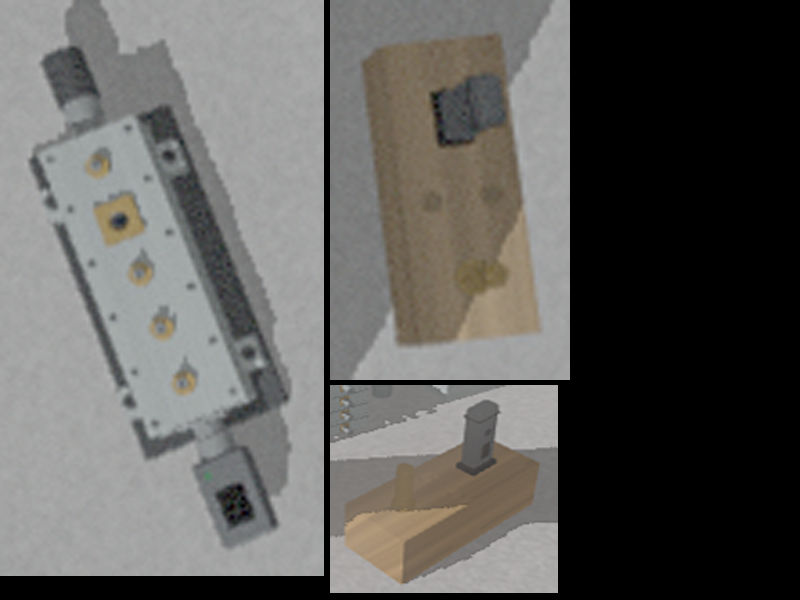

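```bash
cat > h.py <<'E'
from workcell import env
import cv2,numpy as np
def ray(c,px,z):
    K=c["camera_matrix"];R=np.array(c["attitude"]);o=np.array(c["origin"])
    d=R@np.linalg.solve(K,[px[0],px[1],1]);return o+d*(z-o[2])/d[2]
def proj(c,P):
    p=c["camera_matrix"]@(np.array(c["attitude"]).T@(np.array(P)-c["origin"]));return p[:2]/p[2]
def toolshift(P,s=None):
    s=s or env.get_state(); return s["tcp_rot"].T@(np.array(P)-s["ee_pos"])/.15
def yaw(a,b): d=np.array(b)-a; return np.degrees(np.arctan2(d[1],d[0]))
E
python3 - <<'E'
from h import *
np.set_printoptions(precision=4,suppress=True)
c=env.camera("top")
A=lambda u,v:(u/3.6+135,v/3.6+140)
B=lambda u,v:((u-330)/4+355,v/4+165)
bore=ray(c,A(119,221),.05);print("bore",bore)
S=[ray(c,A(*p),.055) for p in[(97,166),(140,271),(162,327),(184,382)]]
print("screws",S,"yaw",yaw(S[3],S[0]),np.linalg.norm(S[0]-S[3]))
fx=(S[0]-S[3])/np.linalg.norm(S[0]-S[3]); print("bore from screw0",S[1]+.032*fx)
print("rod top",ray(c,B(497,275),.092),"collar",ray(c,B(470,276),.054))
print("probe top",ray(c,B(487,102),.117),"shoulder",ray(c,B(455,117),.055))
print("stand edge yaw",yaw(ray(c,B(541,330),.05),ray(c,B(500,35),.05)),np.linalg.norm(ray(c,B(541,330),.05)-ray(c,B(500,35),.05)))
for n,p in dict(a=(255,268),b=(303,270),c=(265,182),d=(310,184)).items(): print("stack",ray(c,p,.09))
E
```

```text
bore [0.6167 0.2229 0.05  ]
screws [array([0.6463, 0.2339, 0.055 ]), array([0.5889, 0.2101, 0.055 ]), array([0.5586, 0.198 , 0.055 ]), array([0.529 , 0.1859, 0.055 ])] yaw 22.23852154186241 0.12670218300709873
bore from screw0 [0.6185 0.2222 0.055 ]
rod top [ 0.5471 -0.2133  0.092 ] collar [ 0.5481 -0.2112  0.054 ]
probe top [ 0.6253 -0.2042  0.117 ] shoulder [ 0.6266 -0.2062  0.055 ]
stand edge yaw 5.795922422937015 0.1476694456805963
stack [0.4868 0.0521 0.09  ]
stack [ 0.482  -0.0366  0.09  ]
stack [0.6472 0.0323 0.09  ]
stack [ 0.6427 -0.0525  0.09  ]
```

Cross-checks: screw spacing came out at 126.7 mm (128 expected). The rod and probe are 78.5 mm apart (80 expected), and the filter yaw is about 22°, the stand about 6°. The rod is round, so I'll keep the present tool yaw and go above it.

```bash
python3 -m handwheel '[[0,0,0,0.19,-0.11,0,1],[0,0,0,0.38,-0.22,0,1],[0,0,0,0.57,-0.34,0,1],[0,0,0,0.76,-0.45,0,1],[0,0,0,0.96,-0.56,0,1]]'
python3 -m handwheel '[[0,0,0,0.19,-0.11,0,1],[0,0,0,0.38,-0.22,0,1],[0,0,0,0.57,-0.34,0,1],[0,0,0,0.76,-0.45,0,1],[0,0,0,0.96,-0.56,0,1]]'
python3 -m handwheel '[[0,0,0,0.2,-0.12,0,1],[0,0,0,0.5,-0.3,0,1],[0,0,0,0.75,-0.45,0,1],[0,0,0,0.96,-0.56,0,1],[0,0,0,0.96,-0.56,0,1]]'
python3 -m handwheel '[[0,0,0,0,0,0.1,1],[0,0,0,0,0,0.2,1],[0,0,0,0,0,0.3,1],[0,0,0,0,0,0.3,1],[0,0,0,0,0,0.3,1]]'
python3 - <<'E'
from h import *
c=env.camera("wrist"); np.set_printoptions(precision=4,suppress=True)
s=env.get_state();print(s["clock"],s["ee_pos"],s["tcp_rot"],c["origin"])
for z in(.054,.092): print(proj(c,[.547,-.212,z]))
print(proj(c,[.626,-.205,.117]))
cv2.imwrite("pics/w1.png",np.uint8(255*(c["pixels"][:,:,::-1]/255.)**.6))
E
```

```text
clock: 0.62
ee_pos: [0.3397, -0.4741, 0.2562]
tcp_rot: [[0.932, 0.362, -0.0], [0.362, -0.932, 0.0], [-0.0, -0.0, -1.0]]
ft_force: [0.3, 0.5, -0.5]
grip_width: 1.0
gripper_force: 0.0
clock: 1.03
ee_pos: [0.4435, -0.3436, 0.2563]
tcp_rot: [[0.932, 0.362, -0.0], [0.362, -0.932, -0.0], [-0.0, 0.0, -1.0]]
ft_force: [0.5, -0.0, 0.1]
grip_width: 0.998
gripper_force: 0.0
clock: 1.45
ee_pos: [0.5515, -0.2053, 0.257]
tcp_rot: [[0.928, 0.372, 0.004], [0.372, -0.928, 0.004], [0.005, -0.003, -1.0]]
ft_force: [1.0, 0.7, 0.7]
grip_width: 0.999
gripper_force: 0.0
clock: 1.87
ee_pos: [0.5462, -0.2143, 0.2106]
tcp_rot: [[0.932, 0.362, -0.002], [0.362, -0.932, 0.001], [-0.001, -0.002, -1.0]]
ft_force: [0.3, 0.1, 1.0]
grip_width: 0.995
gripper_force: 0.0
1.9167 [ 0.5469 -0.2144  0.2116] [[ 0.932   0.3624 -0.0001]
 [ 0.3624 -0.932   0.0003]
 [ 0.     -0.0003 -1.    ]] [ 0.6153 -0.1879  0.3297]
[276.4664 192.9653]
[276.1313 204.2956]
[307.3277 109.8755]
```

View pics/w1.png

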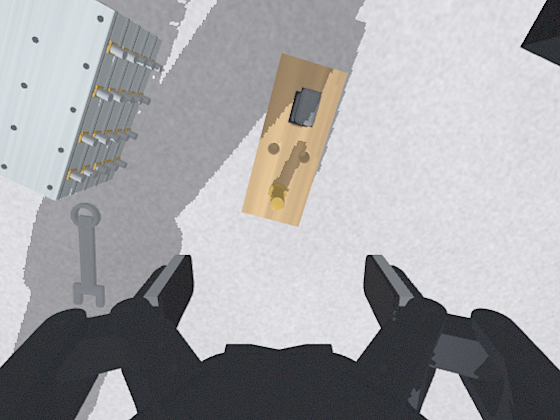

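The wrist view shows the rod's top at (277,203), where (276,204) was predicted, its collar at (278,188) and the probe's top at about (306,107). The estimate holds, so I'll descend and grasp.

```bash
python3 -m handwheel '[[0,0,0,0.01,-0.013,0.2,1],[0,0,0,0.01,-0.013,0.42,1],[0,0,0,0.01,-0.013,0.64,1],[0,0,0,0.01,-0.013,0.8,1],[0,0,0,0.01,-0.013,0.85,1]]'
python3 -m handwheel '[[0,0,0,0,0,0,0.5],[0,0,0,0,0,0,0],[0,0,0,0,0,0,0],[0,0,0,0,0,0,0],[0,0,0,0,0,0,0]]'
python3 -m handwheel '[[0,0,0,0,0,0,0],[0,0,0,0,0,0,0],[0,0,0,0,0,0,0],[0,0,0,0,0,0,0],[0,0,0,0,0,0,0]]'
python3 - <<'E'
from h import *
c=env.camera("wrist"); np.set_printoptions(precision=4,suppress=True)
s=env.get_state();print(s["clock"],s["ee_pos"],s["ft_force"],s["grip_width"],s["gripper_force"])
cv2.imwrite("pics/w2.png",np.uint8(255*(c["pixels"][:,:,::-1]/255.)**.6))
E
```

```text
clock: 2.33
ee_pos: [0.5457, -0.2119, 0.0811]
tcp_rot: [[0.932, 0.362, -0.004], [0.362, -0.932, 0.002], [-0.003, -0.003, -1.0]]
ft_force: [-0.6, -0.3, 0.1]
grip_width: 1.0
gripper_force: 0.0
clock: 2.75
ee_pos: [0.5487, -0.2125, 0.0856]
tcp_rot: [[0.932, 0.362, 0.003], [0.362, -0.932, -0.001], [0.002, 0.002, -1.0]]
ft_force: [-0.2, 0.3, 0.4]
grip_width: 0.298
gripper_force: 0.0
clock: 3.17
ee_pos: [0.5483, -0.2124, 0.0851]
tcp_rot: [[0.932, 0.362, 0.002], [0.362, -0.932, -0.001], [0.001, 0.002, -1.0]]
ft_force: [-1.5, 0.6, 6.9]
grip_width: 0.118
gripper_force: 58.4
3.2167 [ 0.5483 -0.2124  0.0851] [-1.1325  0.3139  6.04  ] 0.12014170138593812 58.437257409095764
```

```bash
python3 -m handwheel '[[0,0,0,0,0,-0.05,0],[0,0,0,0,0,-0.2,0],[0,0,0,0,0,-0.4,0],[0,0,0,0,0,-0.6,0],[0,0,0,0,0,-0.73,0]]'
python3 -m handwheel '[[0,0,0,0.05,-0.08,0,0],[0,0,0,0.15,-0.25,0,0],[0,0,0,0.26,-0.45,0,0],[0,0,0,0.38,-0.65,0,0],[0,0,0,0.493,-0.845,0,0]]'
python3 -m handwheel '[[0,0,0,0.1,-0.17,0,0],[0,0,0,0.2,-0.34,0,0],[0,0,0,0.3,-0.51,0,0],[0,0,0,0.4,-0.68,0,0],[0,0,0,0.493,-0.845,0,0]]'
python3 -m handwheel '[[0,0,0,0.12,-0.2,0,0],[0,0,0,0.24,-0.4,0,0],[0,0,0,0.35,-0.6,0,0],[0,0,0,0.44,-0.76,0,0],[0,0,0,0.493,-0.845,0,0]]'
python3 -m handwheel '[[0,0,0,0,0,0,0],[0,0,0,0,0,0,0],[0,0,0,0,0,0,0],[0,0,0,0,0,0,0],[0,0,0,0,0,0,0]]'
python3 - <<'E'
from h import *
np.set_printoptions(precision=4,suppress=True)
s=env.get_state();print(s["clock"],s["ee_pos"],s["ft_force"],s["grip_width"],s["gripper_force"])
o=[]
p=s["ee_pos"]
for n in("wrist","side","top"):
    c=env.camera(n); o.append(np.uint8(255*(c["pixels"][:,:,::-1]/255.)**.7)); cv2.imwrite(f"pics/{n}3.png",c["pixels"][:,:,::-1])
    print(n,[proj(c,P).round(1) for P in([.6175,.2225,.05],[p[0],p[1],p[2]-.009-.056],[p[0],p[1],p[2]+.007])])
w=o[0]; a=cv2.resize(o[1][130:240,140:300],None,fx=3,fy=3,interpolation=2)
b=cv2.resize(o[2][150:260,120:230],None,fx=2.3,fy=2.3,interpolation=2)
out=np.zeros((600,800,3),np.uint8); out[:330,:480]=a; out[:253,500:753]=b
out[335:600,:480]=cv2.resize(w[100:365,80:560],None,fx=1,fy=1)
cv2.imwrite("pics/c3.png",out)
E
```

```text
clock: 3.63
ee_pos: [0.5485, -0.2119, 0.1966]
tcp_rot: [[0.932, 0.363, 0.003], [0.363, -0.932, -0.001], [0.002, 0.002, -1.0]]
ft_force: [1.2, -0.3, -0.1]
grip_width: 0.124
gripper_force: 59.0
clock: 4.05
ee_pos: [0.5701, -0.0651, 0.1932]
tcp_rot: [[0.932, 0.362, -0.0], [0.362, -0.932, 0.0], [-0.0, -0.0, -1.0]]
ft_force: [0.9, 0.2, -0.4]
grip_width: 0.117
gripper_force: 59.0
clock: 4.47
ee_pos: [0.593, 0.0801, 0.193]
tcp_rot: [[0.932, 0.363, -0.001], [0.363, -0.932, 0.0], [-0.001, -0.0, -1.0]]
ft_force: [-0.6, 0.7, -0.5]
grip_width: 0.12
gripper_force: 59.0
clock: 4.88
ee_pos: [0.6148, 0.2287, 0.1932]
tcp_rot: [[0.93, 0.367, -0.001], [0.367, -0.93, 0.003], [0.0, -0.003, -1.0]]
ft_force: [-0.6, 1.1, -0.4]
grip_width: 0.119
gripper_force: 59.0
clock: 5.3
ee_pos: [0.6168, 0.2207, 0.1932]
tcp_rot: [[0.933, 0.36, -0.0], [0.36, -0.933, -0.001], [-0.0, 0.001, -1.0]]
ft_force: [0.4, -0.8, -0.6]
grip_width: 0.118
gripper_force: 59.0
5.3 [0.6168 0.2207 0.1932] [ 0.4033 -0.8048 -0.5578] 0.11779039061024552 58.99658381938934
wrist [array([276.4, 197.1]), array([277.9, 229.7]), array([277.9, 290.6])]
side [array([218.1, 174.2]), array([214.8, 140.6]), array([211.3, 106.5])]
top [array([168.3, 201. ]), array([158.6, 196.3]), array([146.8, 190.6])]
```

View pics/c3.png

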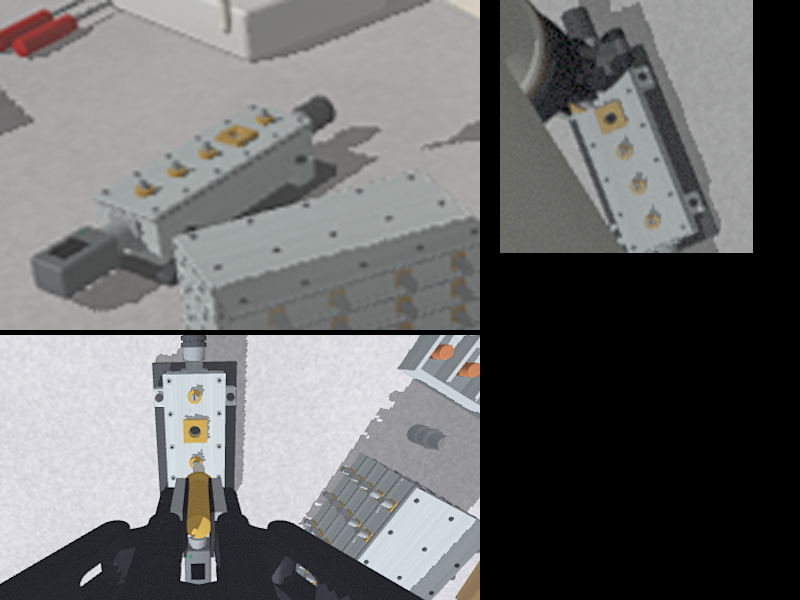

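The wrist crop shows the bore at about (275,196) in full-image pixels and the rod tip at about (278,232). The side crop shows no arm where it should, so I'll check that and measure the bushing.

Run:
```python
from h import *
np.set_printoptions(precision=4,suppress=True)
s0=cv2.imread("pics/side0.png").astype(int);s3=cv2.imread("pics/side3.png").astype(int)
d=np.abs(s0-s3).sum(2)>60; print("side changed",d.sum(), [ (a.min(),a.max()) for a in np.nonzero(d)] if d.any() else 0)
def brass(im,box):
    h=cv2.cvtColor(im,cv2.COLOR_BGR2HSV);m=cv2.inRange(h,(12,90,70),(35,255,255));r=np.zeros_like(m);x0,y0,x1,y1=box;r[y0:y1,x0:x1]=m[y0:y1,x0:x1];return r
w=cv2.imread("pics/wrist3.png")
c=env.camera("wrist")
m=cv2.morphologyEx(brass(w,(250,175,300,215)),cv2.MORPH_CLOSE,np.ones((9,9)))
q=np.nonzero(m);print("bush px",q[1].mean(),q[0].mean(),m.sum()/255,(q[1].min(),q[1].max(),q[0].min(),q[0].max()))
b=ray(c,(q[1].mean(),q[0].mean()),.05);print("wrist bore",b)
# area of the hole: dark pixels inside
g=cv2.cvtColor(w,cv2.COLOR_BGR2GRAY)[185:207,264:287]; y,x=np.nonzero(g<70);print("hole",x.mean()+264,y.mean()+185,len(x),ray(c,(x.mean()+264,y.mean()+185),.05))
# rod mask columns per row
for r in range(225,300,6):
    m=brass(w,(250,r,310,r+1)); q=np.nonzero(m)[1]; print(r,q.min() if len(q) else 0,q.max() if len(q) else 0,w[r,270:290:3].tolist() if r<245 else '')
t=cv2.imread("pics/top3.png");
```

```text
side changed 30972 [(np.int64(0), np.int64(372)), (np.int64(81), np.int64(559))]
bush px 274.7246891651865 195.37300177619895 563.0 (np.int64(263), np.int64(286), np.int64(184), np.int64(207))
wrist bore [0.6185 0.2255 0.05  ]
hole 274.609375 195.078125 64 [0.6187 0.2257 0.05  ]
225 270 281 [[49, 128, 173], [61, 157, 204], [46, 82, 108], [30, 83, 112], [119, 111, 99], [183, 173, 165], [217, 209, 200]]
231 270 272 [[88, 170, 208], [145, 137, 131], [120, 121, 119], [123, 125, 123], [111, 113, 111], [224, 217, 206], [215, 208, 197]]
237 274 283 [[216, 210, 195], [81, 93, 102], [20, 69, 94], [17, 64, 92], [29, 72, 92], [194, 189, 181], [217, 210, 198]]
243 269 287 [[32, 84, 111], [31, 80, 106], [30, 81, 110], [33, 84, 113], [33, 84, 113], [32, 82, 109], [22, 49, 63]]
249 269 287 
255 269 287 
261 269 288 
267 268 288 
273 268 288 
279 268 289 
285 267 289 
291 267 290 
297 268 289
```

View pics/side3.png

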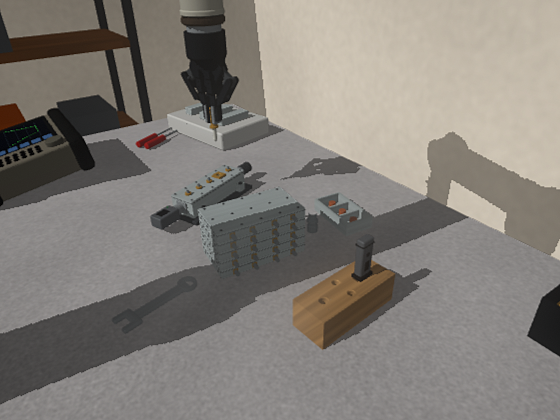

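The side view shows the gripper holding the rod over the filter, with the tip at (215,138) where (215,140) was predicted. The wrist camera puts the bore about 3 mm further in y. I'll correct most of that, lower to about 12 mm above the mouth and look again.

```bash
python3 -m handwheel '[[0,0,0,0.01,-0.01,0.1,0],[0,0,0,0.02,-0.02,0.2,0],[0,0,0,0.02,-0.02,0.3,0],[0,0,0,0.02,-0.02,0.38,0],[0,0,0,0.02,-0.02,0.42,0]]'
python3 -m handwheel '[[0,0,0,0,0,0,0],[0,0,0,0,0,0,0],[0,0,0,0,0,0,0],[0,0,0,0,0,0,0],[0,0,0,0,0,0,0]]'
python3 - <<'E'
from h import *
np.set_printoptions(precision=4,suppress=True)
s=env.get_state();print(s["clock"],s["ee_pos"],s["ft_force"],s["grip_width"],s["gripper_force"])
p=s["ee_pos"];o=[]
for n in("wrist","side","top"):
    c=env.camera(n); im=c["pixels"][:,:,::-1]; cv2.imwrite(f"pics/{n}4.png",im)
    tip=proj(c,[p[0],p[1],p[2]-.065]);print(n,"tip pred",tip,"bore w",proj(c,[.6186,.2256,.05]),"bore t",proj(c,[.6175,.2225,.05]))
    x,y=(tip).astype(int); k=40
    cr=im[y-k:y+k,x-k:x+k]; print("crop origin",x-k,y-k); o.append(cv2.resize(np.uint8(255*(cr/255.)**.7),(390,390) if n=="wrist" else (290,290),interpolation=2))
out=np.zeros((600,700,3),np.uint8); out[:390,:390]=o[0]; out[:290,400:690]=o[1]; out[300:590,400:690]=o[2]
cv2.imwrite("pics/c4.png",out)
E
```

```text
clock: 5.92
ee_pos: [0.6165, 0.226, 0.1266]
tcp_rot: [[0.932, 0.363, -0.005], [0.363, -0.932, -0.002], [-0.005, -0.0, -1.0]]
ft_force: [-0.3, -0.5, -0.4]
grip_width: 0.118
gripper_force: 59.0
clock: 6.33
ee_pos: [0.6188, 0.2269, 0.1313]
tcp_rot: [[0.932, 0.362, 0.002], [0.362, -0.932, 0.0], [0.002, 0.0, -1.0]]
ft_force: [0.3, 0.5, -0.4]
grip_width: 0.12
gripper_force: 59.0
6.3333 [0.6188 0.2269 0.1313] [ 0.2827  0.4737 -0.3803] 0.11986705344023604 58.99435222148895
wrist tip pred [278.003  229.9228] bore w [279.5326 222.476 ] bore t [282.9206 225.2198]
crop origin 238 189
side tip pred [216.999  166.5513] bore w [217.8851 173.5783] bore t [218.1089 174.2183]
crop origin 176 126
top tip pred [163.9218 199.3678] bore w [166.6678 200.4603] bore t [168.2544 201.0046]
crop origin 123 159
```

View pics/c4.png

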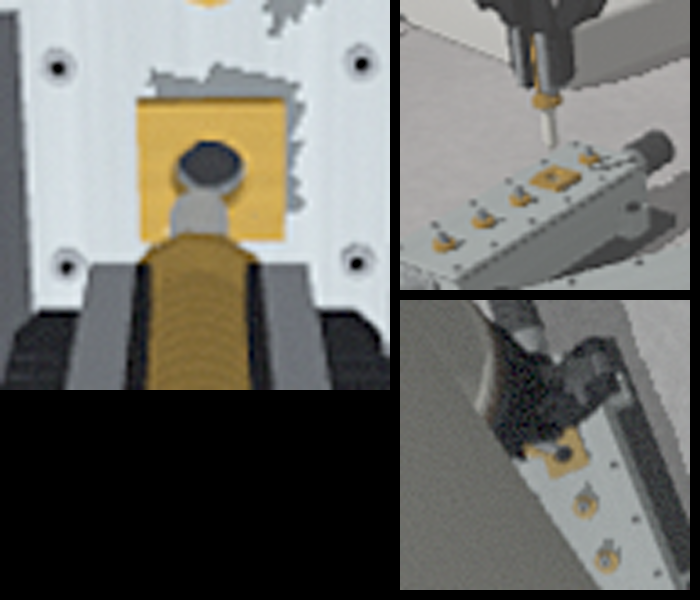

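Wrist close-up: the hole's centre is at about (281.3,223.8) and the shank's tip at about (278.8,231). In the side view the tip sits just left of the bushing.

Run:
```python
from h import *
np.set_printoptions(precision=4,suppress=True)
c=env.camera("wrist");s=env.get_state();p=s["ee_pos"];print(p)
# bushing outline centre (z .050) and hole
w=cv2.imread("pics/wrist4.png")
m=cv2.inRange(cv2.cvtColor(w,cv2.COLOR_BGR2HSV),(12,90,70),(35,255,255)); 
q=np.nonzero(m[209:237,262:300]);print("cols",q[1].min()+262,q[1].max()+262,"rows",q[0].min()+209,q[0].max()+209)
for nm,px in(("hole",(281.3,223.8)),("bush",(q[1].min()/2+q[1].max()/2+262.5,223.8)),):
    b=ray(c,px,.05);print(nm,b,"tool shift m",s["tcp_rot"].T@(b-p))
print("tip at .066",ray(c,(278.8,231),.066),"tool off",s["tcp_rot"].T@(ray(c,(278.8,231),.066)-p))
cs=env.camera("side"); print("side: bush px",176+555/1-400*1 and (176+(555-400)/3.625,126+178/3.625),"tip px",(176+(552-400)/3.625,126+148/3.625))
for z in(.062,.066,.07):print(z,proj(cs,[p[0],p[1],z]))
print("ray side bore",ray(cs,(176+(555-400)/3.625,126+178/3.625),.05),"tip",ray(cs,(176+(552-400)/3.625,126+147/3.625),.066))
```

```text
[0.6185 0.2267 0.1308]
cols 266 296 rows 209 236
hole [0.6179 0.2238 0.05  ] tool shift m [-0.0016  0.0024  0.0808]
bush [0.618  0.2237 0.05  ] tool shift m [-0.0016  0.0025  0.0808]
tip at .066 [0.618  0.2259 0.066 ] tool off [-0.0008  0.0005  0.0648]
side: bush px (218.75862068965517, 175.10344827586206) tip px (217.9310344827586, 166.82758620689657)
0.062 [217.1046 168.4168]
0.066 [216.9323 166.7345]
0.07 [216.7593 165.0448]
ray side bore [0.6166 0.2178 0.05  ] tip [0.6207 0.2262 0.066 ]
```

```bash
python3 -m handwheel '[[0,0,0,-0.008,0.014,0,0],[0,0,0,-0.008,0.014,0.02,0],[0,0,0,-0.008,0.014,0.05,0],[0,0,0,-0.008,0.014,0.08,0],[0,0,0,-0.008,0.014,0.1,0]]'
python3 -m handwheel '[[0,0,0,0,0,0.015,0],[0,0,0,0,0,0.03,0],[0,0,0,0,0,0.045,0],[0,0,0,0,0,0.055,0],[0,0,0,0,0,0.055,0]]'
python3 -m handwheel '[[0,0,0,0,0,0,0],[0,0,0,0,0,0,0],[0,0,0,0,0,0,0],[0,0,0,0,0,0,0],[0,0,0,0,0,0,0]]'
python3 - <<'E'
from h import *
c=env.camera("wrist");s=env.get_state();p=s["ee_pos"];print(p,s["ft_force"],s["moment"])
im=c["pixels"][:,:,::-1]
cv2.imwrite("pics/c5.png",cv2.resize(np.uint8(255*(im[189:269,238:318]/255.)**.7),(480,480),interpolation=2))
E
```

```text
clock: 7.0
ee_pos: [0.6175, 0.224, 0.1143]
tcp_rot: [[0.932, 0.362, -0.001], [0.362, -0.932, -0.0], [-0.001, -0.0, -1.0]]
ft_force: [-0.6, 0.3, -0.6]
grip_width: 0.124
gripper_force: 59.0
clock: 7.42
ee_pos: [0.6177, 0.2242, 0.1067]
tcp_rot: [[0.932, 0.362, -0.0], [0.362, -0.932, -0.0], [-0.001, 0.0, -1.0]]
ft_force: [0.4, 0.4, -1.3]
grip_width: 0.123
gripper_force: 59.0
clock: 7.83
ee_pos: [0.618, 0.2243, 0.1072]
tcp_rot: [[0.932, 0.362, 0.0], [0.362, -0.932, 0.0], [0.0, 0.0, -1.0]]
ft_force: [0.1, -0.3, 0.3]
grip_width: 0.121
gripper_force: 59.0
[0.61797426 0.22427797 0.10719466] [-0.92068347 -0.3283703  -0.28944466] [-0.011207    0.00781934  0.00784291]
```

View pics/c5.png

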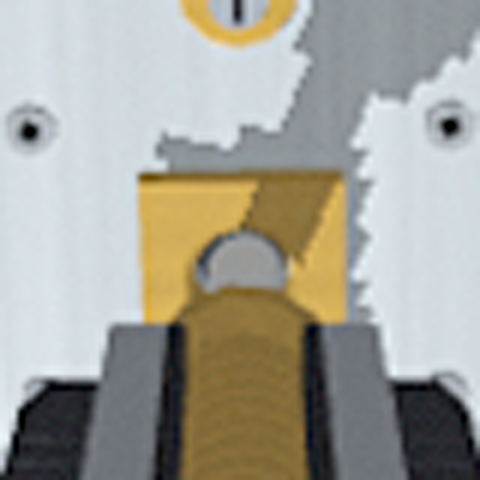

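The shank is inside the hole at about crop (245,260), and the force is near zero. I'll push it down.

```bash
python3 -m handwheel '[[0,0,0,0,0.003,0.02,0],[0,0,0,0,0.003,0.04,0],[0,0,0,0,0.003,0.06,0],[0,0,0,0,0.003,0.08,0],[0,0,0,0,0.003,0.1,0]]'
python3 -m handwheel '[[0,0,0,0,0,0.01,0],[0,0,0,0,0,0.02,0],[0,0,0,0,0,0.03,0],[0,0,0,0,0,0.04,0],[0,0,0,0,0,0.045,0]]'
python3 -m handwheel '[[0,0,0,0,0,0,0],[0,0,0,0,0,0,0],[0,0,0,0,0,0,0],[0,0,0,0,0,0,0],[0,0,0,0,0,0,0]]'
```

```text
clock: 8.3
ee_pos: [0.6183, 0.2244, 0.0922]
tcp_rot: [[0.932, 0.363, 0.001], [0.363, -0.932, 0.001], [0.001, -0.0, -1.0]]
ft_force: [-0.2, 0.6, 3.4]
grip_width: 0.124
gripper_force: 59.5
clock: 8.72
ee_pos: [0.618, 0.2241, 0.0852]
tcp_rot: [[0.932, 0.363, -0.0], [0.363, -0.932, 0.0], [0.0, -0.0, -1.0]]
ft_force: [-0.2, 1.3, 4.6]
grip_width: 0.117
gripper_force: 59.5
clock: 9.13
ee_pos: [0.6179, 0.224, 0.0852]
tcp_rot: [[0.932, 0.362, -0.0], [0.362, -0.932, 0.0], [-0.0, -0.0, -1.0]]
ft_force: [-0.1, 2.6, -0.1]
grip_width: 0.119
gripper_force: 59.2
```

```bash
python3 -m handwheel '[[0,0,0,0,0,0.002,0],[0,0,0,0,0,0.004,0],[0,0,0,0,0,0.006,0],[0,0,0,0,0,0.008,0],[0,0,0,0,0,0.01,0]]'
python3 -m handwheel '[[0,0,0,0,0,0.002,0],[0,0,0,0,0,0.004,0],[0,0,0,0,0,0.006,0],[0,0,0,0,0,0.008,0],[0,0,0,0,0,0.008,0]]'
```

```text
clock: 9.55
ee_pos: [0.6181, 0.2241, 0.0851]
tcp_rot: [[0.932, 0.363, 0.0], [0.363, -0.932, -0.0], [0.0, 0.0, -1.0]]
ft_force: [-3.4, 0.4, 11.4]
grip_width: 0.12
gripper_force: 60.1
clock: 9.97
ee_pos: [0.6182, 0.2241, 0.085]
tcp_rot: [[0.932, 0.362, 0.001], [0.362, -0.932, -0.001], [0.001, 0.001, -1.0]]
ft_force: [-5.8, 0.1, 16.6]
grip_width: 0.118
gripper_force: 60.8
```

The rod is seated: the force rises at TCP z = 0.085, as expected. Next I'll back off the preload, open, lift and check.

```bash
python3 -m handwheel '[[0,0,0,0,0,-0.01,0],[0,0,0,0,0,-0.016,0],[0,0,0,0,0,-0.016,0.5],[0,0,0,0,0,-0.016,0.6],[0,0,0,0,0,-0.016,0.6]]'
python3 -m handwheel '[[0,0,0,0,0,0,0.6],[0,0,0,0,0,0,0.6],[0,0,0,0,0,0,0.6],[0,0,0,0,0,0,0.6],[0,0,0,0,0,0,0.6]]'
python3 -m handwheel '[[0,0,0,0,0,-0.05,0.7],[0,0,0,0,0,-0.2,0.8],[0,0,0,0,0,-0.4,1],[0,0,0,0,0,-0.6,1],[0,0,0,0,0,-0.75,1]]'
python3 -m handwheel '[[0,0,0,0,0,0,1],[0,0,0,0,0,0,1],[0,0,0,0,0,0,1],[0,0,0,0,0,0,1],[0,0,0,0,0,0,1]]'
python3 - <<'E'
from h import *
np.set_printoptions(precision=4,suppress=True)
s=env.get_state();print(s["clock"],s["ee_pos"])
o=[]
for n in("wrist","side"):
    c=env.camera(n);im=c["pixels"][:,:,::-1];cv2.imwrite(f"pics/{n}6.png",im)
    t=proj(c,[.618,.224,.092]);k=50;x,y=t.astype(int);print(n,t,proj(c,[.618,.224,.054]),x-k,y-k)
    o.append(cv2.resize(np.uint8(255*(im[y-k:y+k,x-k:x+k]/255.)**.7),(400,400),interpolation=2))
cv2.imwrite("pics/c6.png",np.hstack(o))
E
```

```text
clock: 10.38
ee_pos: [0.618, 0.2227, 0.0844]
tcp_rot: [[0.932, 0.362, -0.001], [0.362, -0.932, -0.001], [-0.001, 0.001, -1.0]]
ft_force: [0.1, -0.3, -0.1]
grip_width: 0.538
gripper_force: 0.0
clock: 10.8
ee_pos: [0.6181, 0.2238, 0.085]
tcp_rot: [[0.932, 0.362, 0.0], [0.362, -0.932, -0.0], [-0.0, 0.0, -1.0]]
ft_force: [-0.1, 0.3, 0.3]
grip_width: 0.595
gripper_force: 0.0
clock: 11.22
ee_pos: [0.6186, 0.2245, 0.2007]
tcp_rot: [[0.932, 0.363, 0.002], [0.363, -0.932, 0.001], [0.003, -0.0, -1.0]]
ft_force: [0.1, 0.1, 0.3]
grip_width: 1.001
gripper_force: 0.0
clock: 11.63
ee_pos: [0.6172, 0.2234, 0.196]
tcp_rot: [[0.932, 0.362, -0.002], [0.362, -0.932, -0.001], [-0.003, -0.0, -1.0]]
ft_force: [-0.0, 0.4, -0.2]
grip_width: 0.998
gripper_force: 0.0
11.6333 [0.6172 0.2234 0.196 ]
wrist [277.6378 210.2326] [277.7236 197.4857] 227 160
side [216.1684 156.0788] [217.8176 172.2492] 166 106
```

View pics/c6.png

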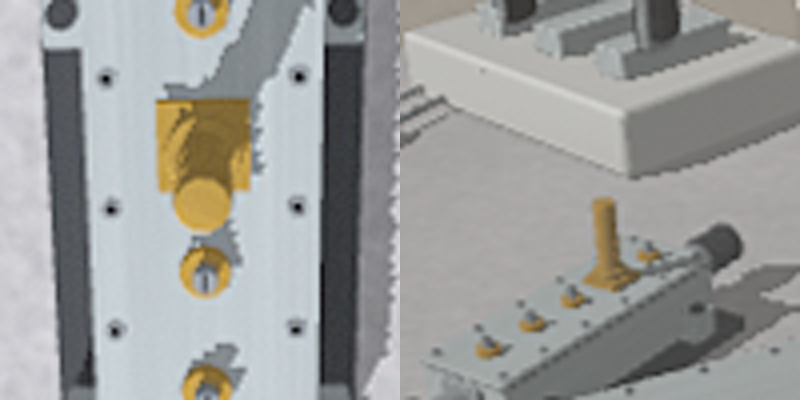

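The rod is seated upright with its collar on the bushing: rod top at wrist (277.5,211), with (277.6,210) predicted. Now I'll go back to the probe, turning 15° to the stand's yaw.

```bash
python3 -m handwheel '[[0,0,0,-0.05,0.15,0,1],[0,0,0,-0.12,0.33,0,1],[0,0,0,-0.19,0.52,0,1],[0,0,0,-0.26,0.71,0,1],[0,0,0,-0.326,0.893,0,1]]'
python3 -m handwheel '[[0,0,0,-0.066,0.18,0,1],[0,0,0,-0.13,0.36,0,1],[0,0,0,-0.195,0.54,0,1],[0,0,0,-0.26,0.72,0,1],[0,0,0,-0.326,0.893,0,1]]'
python3 -m handwheel '[[0,0,0.014,-0.08,0.22,0,1],[0,0,0.028,-0.16,0.44,0,1],[0,0,0.0425,-0.24,0.66,0,1],[0,0,0.0425,-0.3,0.82,0,1],[0,0,0.0425,-0.326,0.893,0,1]]'
python3 -m handwheel '[[0,0,0,0,0,0,1],[0,0,0,0,0,0,1],[0,0,0,0,0,0,1],[0,0,0,0,0,0,1],[0,0,0,0,0,0,1]]'
python3 - <<'E'
from h import *
np.set_printoptions(precision=4,suppress=True)
s=env.get_state();print(s["clock"],s["ee_pos"],s["tcp_rot"])
c=env.camera("wrist");im=c["pixels"][:,:,::-1];cv2.imwrite("pics/w7.png",im)
t=proj(c,[.626,-.205,.117]);x,y=t.astype(int);k=50;print(t,proj(c,[.626,-.205,.05]),x-k,y-k)
cv2.imwrite("pics/c7.png",cv2.resize(np.uint8(255*(im[y-k:y+k,x-k:x+k]/255.)**.5),(600,600),interpolation=2))
E
```

```text
clock: 12.15
ee_pos: [0.6206, 0.0797, 0.1968]
tcp_rot: [[0.932, 0.363, -0.001], [0.363, -0.932, -0.0], [-0.001, -0.0, -1.0]]
ft_force: [-0.2, -1.0, 0.4]
grip_width: 1.0
gripper_force: 0.0
clock: 12.57
ee_pos: [0.6237, -0.0629, 0.1969]
tcp_rot: [[0.932, 0.362, -0.001], [0.362, -0.932, 0.0], [-0.001, -0.0, -1.0]]
ft_force: [0.1, -0.5, 0.0]
grip_width: 0.999
gripper_force: 0.0
clock: 12.98
ee_pos: [0.6258, -0.2099, 0.1966]
tcp_rot: [[0.995, 0.097, -0.002], [0.097, -0.995, -0.003], [-0.002, 0.002, -1.0]]
ft_force: [-0.7, -0.8, -0.3]
grip_width: 0.998
gripper_force: 0.0
clock: 13.4
ee_pos: [0.6274, -0.2012, 0.1977]
tcp_rot: [[0.994, 0.107, 0.0], [0.107, -0.994, 0.001], [0.0, -0.001, -1.0]]
ft_force: [-0.4, 0.1, 0.4]
grip_width: 1.0
gripper_force: 0.0
13.4 [ 0.6274 -0.2012  0.1977] [[ 0.9942  0.1072  0.0002]
 [ 0.1072 -0.9942  0.001 ]
 [ 0.0003 -0.0009 -1.    ]]
[283.177  224.0991] [282.1172 199.1222] 233 174
```

View pics/c7.png

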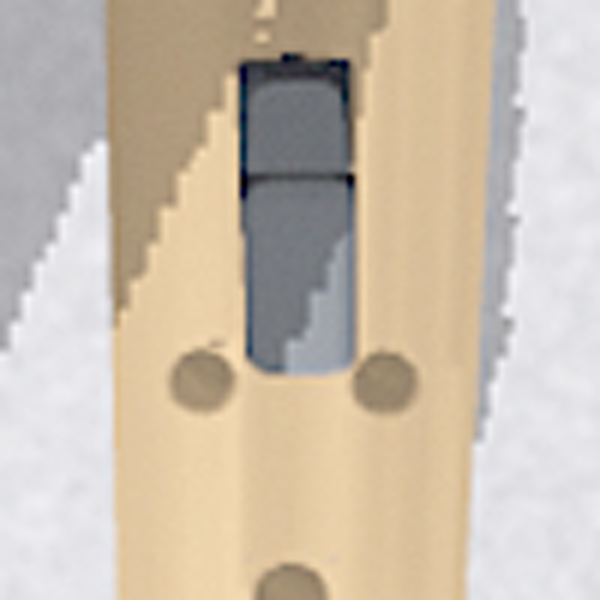

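Handle's top face: centre at about (283.3,219.8), about 23 x 13 mm, square to the tool.

Run:
```python
from h import *
np.set_printoptions(precision=4,suppress=True)
c=env.camera("wrist");s=env.get_state();b=ray(c,(283.3,219.8),.117)
print(b,toolshift([b[0],b[1],.097]))
```

```text
[ 0.6293 -0.2053  0.117 ] [0.0113 0.0217 0.6713]
```

```bash
python3 -m handwheel '[[0,0,0,0.011,0.025,0.1,1],[0,0,0,0.011,0.025,0.28,1],[0,0,0,0.011,0.025,0.46,1],[0,0,0,0.011,0.025,0.6,1],[0,0,0,0.011,0.025,0.67,1]]'
python3 -m handwheel '[[0,0,0,0,0,0,1],[0,0,0,0,0,0,1],[0,0,0,0,0,0,0.7],[0,0,0,0,0,0,0.4],[0,0,0,0,0,0,0.3]]'
python3 -m handwheel '[[0,0,0,0,0,0,0.25],[0,0,0,0,0,0,0.2],[0,0,0,0,0,0,0.1],[0,0,0,0,0,0,0],[0,0,0,0,0,0,0]]'
python3 -m handwheel '[[0,0,0,0,0,0,0],[0,0,0,0,0,0,0],[0,0,0,0,0,0,0],[0,0,0,0,0,0,0],[0,0,0,0,0,0,0]]'
```

```text
clock: 13.92
ee_pos: [0.6266, -0.2071, 0.0926]
tcp_rot: [[0.995, 0.104, -0.005], [0.104, -0.995, 0.001], [-0.005, -0.002, -1.0]]
ft_force: [-0.4, -0.6, -0.2]
grip_width: 1.001
gripper_force: 0.0
clock: 14.33
ee_pos: [0.6301, -0.2077, 0.0987]
tcp_rot: [[0.995, 0.104, 0.003], [0.104, -0.995, -0.001], [0.003, 0.001, -1.0]]
ft_force: [0.4, -0.8, -0.0]
grip_width: 0.607
gripper_force: 0.0
clock: 14.75
ee_pos: [0.6292, -0.2066, 0.0974]
tcp_rot: [[0.995, 0.104, 0.0], [0.104, -0.995, 0.001], [0.0, -0.001, -1.0]]
ft_force: [-1.3, 1.9, 3.5]
grip_width: 0.159
gripper_force: 59.8
clock: 15.17
ee_pos: [0.6292, -0.2066, 0.0974]
tcp_rot: [[0.995, 0.104, 0.0], [0.104, -0.995, 0.001], [0.0, -0.001, -1.0]]
ft_force: [-1.4, 3.7, 5.0]
grip_width: 0.159
gripper_force: 60.1
```

Gripped. Lift straight up, then carry across high.

```bash
python3 -m handwheel '[[0,0,0,0,0,-0.05,0],[0,0,0,0,0,-0.15,0],[0,0,0,0,0,-0.28,0],[0,0,0,0,0,-0.4,0],[0,0,0,0,0,-0.5,0]]'
python3 -m handwheel '[[0,0,0,0,0,-0.1,0],[0,0,0,0,0,-0.2,0],[0,0,0,0,0,-0.3,0],[0,0,0,0,0,-0.36,0],[0,0,0,0,0,-0.36,0]]'
python3 - <<'E'
from h import *
np.set_printoptions(precision=4,suppress=True)
s=env.get_state();print(s["ee_pos"],s["grip_width"]);p=s["ee_pos"]
o=[]
for n in("side","wrist"):
    c=env.camera(n);im=c["pixels"][:,:,::-1];cv2.imwrite(f"pics/{n}8.png",im)
    t=proj(c,[p[0],p[1],p[2]-.0834]);print(n,t); x,y=t.astype(int)
    k=60 if n=="side" else 100
    y=min(max(y,k),420-k); print(x-k,y-k)
    o.append(cv2.resize(np.uint8(255*(im[y-k:y+k,x-k:x+k]/255.)**.6),(400,400),interpolation=2))
cv2.imwrite("pics/c8.png",np.hstack(o))
E
```

```text
clock: 15.58
ee_pos: [0.6295, -0.2089, 0.1745]
tcp_rot: [[0.995, 0.103, 0.002], [0.103, -0.995, -0.002], [0.002, 0.002, -1.0]]
ft_force: [0.4, -0.7, -0.7]
grip_width: 0.159
gripper_force: 59.5
clock: 16.0
ee_pos: [0.6304, -0.2087, 0.2295]
tcp_rot: [[0.995, 0.103, 0.005], [0.103, -0.995, -0.003], [0.005, 0.003, -1.0]]
ft_force: [0.5, 0.1, 0.4]
grip_width: 0.157
gripper_force: 59.5
[ 0.6304 -0.2087  0.2295] 0.1570947608691364
side [369.8863 220.2242]
309 160
wrist [278.3184 220.6736]
178 120
```

View pics/c8.png

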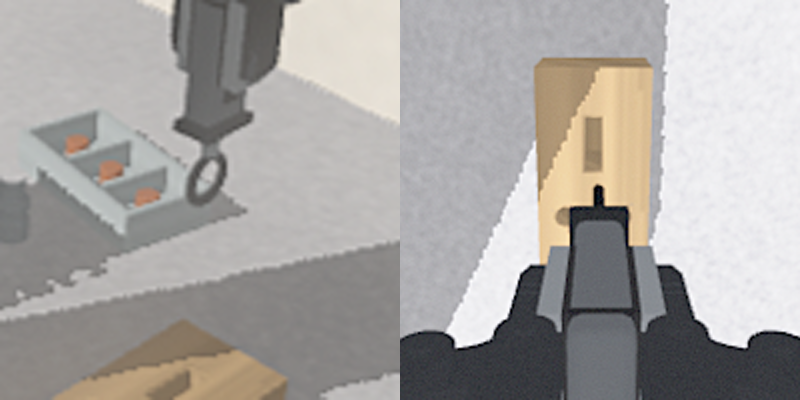

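The side crop shows the probe upright with its loop's lowest point at (371,221.5), where (370,220) was predicted. That is also my picture allowance used up (one over, in fact), so from here I'll check with numbers only. Carry it across.

```bash
python3 -m handwheel '[[0,0,0,0.01,-0.1,0,0],[0,0,0,0.02,-0.28,0,0],[0,0,0,0.04,-0.5,0,0],[0,0,0,0.06,-0.73,0,0],[0,0,0,0.074,-0.95,0,0]]'
python3 -m handwheel '[[0,0,0,0.015,-0.19,0,0],[0,0,0,0.03,-0.38,0,0],[0,0,0,0.045,-0.57,0,0],[0,0,0,0.06,-0.76,0,0],[0,0,0,0.074,-0.95,0,0]]'
python3 -m handwheel '[[0,0,-0.008,0.015,-0.2,0,0],[0,0,-0.018,0.03,-0.42,0,0],[0,0,-0.028,0.045,-0.64,0,0],[0,0,-0.038,0.06,-0.83,0,0],[0,0,-0.045,0.074,-0.95,0,0]]'
python3 -m handwheel '[[0,0,0,0,0,0,0],[0,0,0,0,0,0,0],[0,0,0,0,0,0,0],[0,0,0,0,0,0,0],[0,0,0,0,0,0,0]]'
python3 - <<'E'
from h import *
np.set_printoptions(precision=4,suppress=True)
s=env.get_state();p=s["ee_pos"];print(s["clock"],p,yaw([0,0],s["tcp_rot"][:2,0]),s["grip_width"])
c=env.camera("side");im=c["pixels"][:,:,::-1].copy();cv2.imwrite("pics/side9.png",im)
t=proj(c,[p[0],p[1],p[2]-.0834]);print("pred tip",t,"pred rodtop",proj(c,[.6178,.2238,.092]))
ref=cv2.imread("pics/side6.png").astype(int)  # rod in place, no probe
d=np.abs(im.astype(int)-ref).sum(2); g=im.sum(2)
x,y=t.astype(int)
m=(g<270)&(d>60);
for r in range(y-14,y+6):
    q=np.nonzero(m[r,x-15:x+16])[0]; print(r,(q+x-15).tolist())
h=cv2.inRange(cv2.cvtColor(im,cv2.COLOR_BGR2HSV),(10,90,50),(35,255,255))
for r in range(150,178,2): q=np.nonzero(h[r,205:232])[0]; print("rod",r,q.min()+205 if len(q) else 0,q.max()+205 if len(q) else 0)
E
```

```text
clock: 16.52
ee_pos: [0.6241, -0.0616, 0.2247]
tcp_rot: [[0.995, 0.104, -0.002], [0.104, -0.995, 0.001], [-0.002, -0.001, -1.0]]
ft_force: [1.0, 0.1, -0.6]
grip_width: 0.159
gripper_force: 59.5
clock: 16.93
ee_pos: [0.6201, 0.081, 0.2248]
tcp_rot: [[0.995, 0.105, -0.002], [0.105, -0.995, 0.0], [-0.002, -0.0, -1.0]]
ft_force: [-0.8, 0.2, -0.5]
grip_width: 0.156
gripper_force: 59.5
clock: 17.35
ee_pos: [0.6151, 0.2267, 0.2251]
tcp_rot: [[0.923, 0.385, -0.002], [0.385, -0.923, 0.002], [-0.001, -0.003, -1.0]]
ft_force: [0.3, -0.1, -0.9]
grip_width: 0.161
gripper_force: 59.4
clock: 17.77
ee_pos: [0.6183, 0.219, 0.2257]
tcp_rot: [[0.927, 0.374, -0.0], [0.374, -0.927, -0.001], [-0.001, 0.001, -1.0]]
ft_force: [0.6, -0.0, -0.4]
grip_width: 0.156
gripper_force: 59.4
17.7667 [0.6183 0.219  0.2257] 21.96374222430276 0.156487793343824
pred tip [215.1404 134.2208] pred rodtop [216.1288 156.1328]
120 [212, 213, 214]
121 [213, 214, 215]
122 [213, 214, 215]
123 [214, 215]
124 [213, 214, 215, 216, 217]
125 [212, 213, 214, 215, 216, 217]
126 [211, 212, 213, 217, 218]
127 [211, 212, 217, 218]
128 [211, 212, 217, 218]
129 [211, 212, 217, 218]
130 [211, 217, 218]
131 [211, 212, 216, 217]
132 [211, 212, 216, 217]
133 [211, 212, 213, 214, 215, 216]
134 [212, 213, 214, 215]
135 []
136 []
137 []
138 []
139 []
rod 150 0 0
rod 152 0 0
rod 154 0 0
rod 156 214 218
rod 158 214 219
rod 160 214 219
rod 162 215 219
rod 164 215 219
rod 166 215 220
rod 168 215 220
rod 170 215 230
rod 172 215 221
rod 174 213 225
rod 176 212 223
```

```bash
python3 -m handwheel '[[0,0,0,0.01,-0.026,0.02,0],[0,0,0,0.01,-0.026,0.08,0],[0,0,0,0.01,-0.026,0.14,0],[0,0,0,0.01,-0.026,0.18,0],[0,0,0,0.01,-0.026,0.2,0]]'
python3 -m handwheel '[[0,0,0,0,0,0,0],[0,0,0,0,0,0,0],[0,0,0,0,0,0,0],[0,0,0,0,0,0,0],[0,0,0,0,0,0,0]]'
cat > m.py <<'E'
from h import *
np.set_printoptions(precision=4,suppress=True)
s=env.get_state();p=s["ee_pos"];R=s["tcp_rot"];print(s["clock"],p,yaw([0,0],R[:2,0]),s["ft_force"])
c=env.camera("side");im=c["pixels"][:,:,::-1].copy();cv2.imwrite("pics/sideN.png",im)
tip=[p[0],p[1],p[2]-.0834];t=proj(c,tip);print("pred tip",t,"pred rodtop",proj(c,[.6178,.2238,.092]))
d=np.abs(im.astype(int)-cv2.imread("pics/side6.png")).sum(2);m=(im.sum(2)<270)&(d>60)
x,y=t.astype(int)
for r in range(y-13,y+5): print(r,(np.nonzero(m[r,x-12:x+13])[0]+x-12).tolist())
h=cv2.inRange(cv2.cvtColor(im,cv2.COLOR_BGR2HSV),(10,90,50),(35,255,255))
for r in range(153,164): q=np.nonzero(h[r,205:232])[0]; print("rod",r,(q+205).tolist())
c=env.camera("wrist");im=c["pixels"][:,:,::-1].copy();cv2.imwrite("pics/wristN.png",im)
print("wrist pred tip",proj(c,tip),"looptop front",proj(c,p+R@[.01,0,.0634]),"rodtop",proj(c,[.6178,.2238,.092]))
h=cv2.inRange(cv2.cvtColor(im,cv2.COLOR_BGR2HSV),(10,90,40),(35,255,255)); g=im.sum(2)
for r in range(190,240,2):
    q=np.nonzero(h[r,250:310])[0]+250;k=np.nonzero(g[r,265:292]<150)[0]+265
    print(r,"brass",(q.min(),q.max(),len(q)) if len(q) else '',"dark",(k.min(),k.max(),len(k)) if len(k) else '')
E
python3 m.py
```

```text
clock: 18.23
ee_pos: [0.6168, 0.2248, 0.194]
tcp_rot: [[0.926, 0.377, -0.003], [0.377, -0.926, -0.001], [-0.003, 0.0, -1.0]]
ft_force: [0.2, 0.4, -1.3]
grip_width: 0.156
gripper_force: 59.4
clock: 18.65
ee_pos: [0.618, 0.2255, 0.1965]
tcp_rot: [[0.926, 0.377, 0.001], [0.377, -0.926, 0.0], [0.001, 0.0, -1.0]]
ft_force: [0.6, 0.2, -0.3]
grip_width: 0.15
gripper_force: 59.4
18.65 [0.618  0.2255 0.1965] 22.145915860245122 [ 0.5636  0.2118 -0.2591]
pred tip [214.8715 146.574 ] pred rodtop [216.1288 156.1328]
133 [212, 213, 214]
134 [212, 213, 214]
135 [213, 214]
136 [213, 214, 215]
137 [213, 214, 215, 216, 217]
138 [212, 213, 216, 217]
139 [211, 212, 217]
140 [211, 212, 217]
141 [211, 217]
142 [211, 217]
143 [211, 216, 217]
144 [211, 212, 216, 217]
145 [211, 212, 213, 215, 216]
146 [211, 212, 213, 214, 215]
147 [213, 214, 215]
148 []
149 []
150 []
rod 153 []
rod 154 []
rod 155 []
rod 156 [214, 215, 216, 217, 218]
rod 157 [214, 215, 216, 217, 218, 219]
rod 158 [214, 215, 216, 217, 218, 219]
rod 159 [214, 215, 216, 217, 218, 219]
rod 160 [214, 215, 216, 217, 218, 219]
rod 161 [214, 215, 216
[... 878 characters left out ...]
.int64(275), np.int64(279), 5)
216 brass (np.int64(274), np.int64(285), 7) dark (np.int64(275), np.int64(279), 5)
218 brass (np.int64(280), np.int64(284), 5) dark (np.int64(275), np.int64(279), 5)
220 brass  dark (np.int64(275), np.int64(279), 5)
222 brass  dark (np.int64(275), np.int64(279), 5)
224 brass  dark (np.int64(265), np.int64(291), 27)
226 brass  dark (np.int64(265), np.int64(291), 27)
228 brass  dark (np.int64(265), np.int64(291), 27)
230 brass  dark (np.int64(265), np.int64(291), 27)
232 brass  dark (np.int64(265), np.int64(291), 9)
234 brass  dark (np.int64(265), np.int64(291), 8)
236 brass  dark (np.int64(265), np.int64(291), 7)
238 brass  dark (np.int64(265), np.int64(291), 9)
```

Wrist: the rod's top is centred on column 279.2 and the loop on 277, so about 1.6 mm to go in tool y. By TCP height, with the side view in agreement, the gap is about 21 mm. I'll correct sideways and lower slowly.

```bash
python3 -m handwheel '[[0,0,0,0.005,0.011,0,0],[0,0,0,0.005,0.011,0.01,0],[0,0,0,0.005,0.011,0.02,0],[0,0,0,0.005,0.011,0.03,0],[0,0,0,0.005,0.011,0.04,0]]'
python3 -m handwheel '[[0,0,0,0,0,0.012,0],[0,0,0,0,0,0.024,0],[0,0,0,0,0,0.034,0],[0,0,0,0,0,0.042,0],[0,0,0,0,0,0.046,0]]'
python3 -m handwheel '[[0,0,0,0,0,0.004,0],[0,0,0,0,0,0.008,0],[0,0,0,0,0,0.01,0],[0,0,0,0,0,0.01,0],[0,0,0,0,0,0.01,0]]'
python3 m.py
```

```text
clock: 19.17
ee_pos: [0.6189, 0.2241, 0.1897]
tcp_rot: [[0.926, 0.377, -0.0], [0.377, -0.926, -0.0], [-0.0, -0.0, -1.0]]
ft_force: [0.1, 0.4, -0.5]
grip_width: 0.161
gripper_force: 59.4
clock: 19.58
ee_pos: [0.6189, 0.2241, 0.1828]
tcp_rot: [[0.926, 0.377, -0.0], [0.377, -0.926, -0.0], [-0.0, -0.0, -1.0]]
ft_force: [-0.7, 0.5, -1.1]
grip_width: 0.152
gripper_force: 59.4
clock: 20.0
ee_pos: [0.6191, 0.2242, 0.1817]
tcp_rot: [[0.926, 0.377, 0.0], [0.377, -0.926, -0.0], [0.0, 0.0, -1.0]]
ft_force: [0.2, 0.3, -1.2]
grip_width: 0.155
gripper_force: 59.4
20.0 [0.6191 0.2242 0.1817] 22.148981806602734 [ 0.2478  0.3484 -1.2133]
pred tip [216.2955 153.1955] pred rodtop [216.1288 156.1328]
140 [213, 214, 215]
141 [214, 215, 216]
142 [215, 216]
143 [215, 216, 217]
144 [214, 215, 216, 217, 218]
145 [213, 214, 218, 219]
146 [212, 213, 214, 218, 219]
147 [212, 213, 218, 219]
148 [212, 213, 218, 219]
149 [212, 213, 218, 219]
150 [212, 213, 217, 218]
151 [212, 213, 217, 218]
152 [213, 214, 215, 216, 217]
153 [213, 214, 215, 216]
154 []
155 []
156 [218]
157 []
rod 153 []
rod 154 []
rod 155 [218]
rod 
[... 1118 characters left out ...]
, 10) dark (np.int64(275), np.int64(279), 5)
218 brass (np.int64(270), np.int64(284), 10) dark (np.int64(275), np.int64(279), 5)
220 brass (np.int64(270), np.int64(284), 10) dark (np.int64(275), np.int64(279), 5)
222 brass (np.int64(270), np.int64(284), 10) dark (np.int64(275), np.int64(279), 5)
224 brass  dark (np.int64(265), np.int64(291), 27)
226 brass  dark (np.int64(265), np.int64(291), 27)
228 brass  dark (np.int64(265), np.int64(291), 27)
230 brass  dark (np.int64(265), np.int64(291), 27)
232 brass  dark (np.int64(265), np.int64(291), 8)
234 brass  dark (np.int64(265), np.int64(291), 6)
236 brass  dark (np.int64(265), np.int64(291), 7)
238 brass  dark (np.int64(265), np.int64(291), 4)
```

Aligned: the rod and the loop are both on wrist column 277, and the gap is about 6–8 mm. I'll lower 1.5 mm, settle and hand in.

```bash
python3 -m handwheel '[[0,0,0,0,0,0.003,0],[0,0,0,0,0,0.006,0],[0,0,0,0,0,0.01,0],[0,0,0,0,0,0.01,0],[0,0,0,0,0,0.01,0]]'
python3 -m handwheel '[[0,0,0,0,0,0,0],[0,0,0,0,0,0,0],[0,0,0,0,0,0,0],[0,0,0,0,0,0,0],[0,0,0,0,0,0,0]]'
python3 -c "
from workcell import env
print(env.finish_job())"
```

```text
clock: 20.52
ee_pos: [0.619, 0.2241, 0.18]
tcp_rot: [[0.926, 0.377, -0.0], [0.377, -0.926, -0.0], [-0.0, 0.0, -1.0]]
ft_force: [0.9, -0.2, -1.1]
grip_width: 0.156
gripper_force: 59.4
clock: 20.93
ee_pos: [0.619, 0.2242, 0.1801]
tcp_rot: [[0.926, 0.377, 0.0], [0.377, -0.926, 0.0], [0.0, -0.0, -1.0]]
ft_force: [-0.5, -0.1, 0.1]
grip_width: 0.152
gripper_force: 59.4
the job is handed in; nothing more can be done
None
```

I handed the job in at 20.9 s with the rod seated and let go and the loop held still about 5–6 mm above it by my measurements; the hand-in returned no verdict, and I viewed 11 pictures, one over the limit of 10.

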